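# Lock the mug arm onto the slotted rack

## Robot

A 6-joint arm with a two-finger parallel gripper is mounted at the origin on the work surface. World frame = base frame: x ahead of the robot, y to its left, z up, the work surface at z = 0. Lengths are in mm, angles in degrees, forces in N, time in s.
With the tool pointing down it reaches from about 350 to 950 mm from the base axis. Payload 17.4 kg.
Tool frame: the origin (TCP) lies at the very end of the fingers, on their centre line; the grasp point (between the pads) lies 19 mm behind it; z points along the fingers, x is the direction in which the jaws open and shut, and the axes are right-handed (so a half turn about z gives the same grasp; the last joint's range is limited). The gripper opens to 93 mm and grips with 3 to 60 N. Pads are 15 mm wide; open, the fingers measure 128 mm over their backs; the gripper's body (75 mm by 188 mm) begins 65 mm behind the grasp point.
Start: joints at [75.126, 6.646, 82.598, -0, 90.757, -2.166], TCP at [148.498, 658.468, 218.646] pointing down, gripper open.
Joint ranges: [-162.19, 162.19], [-47.58, 125.68], [4.15, 143.07], [-65.23, 245.23], [0.69, 171.88], [-170.13, 170.13]. Speed limits (degrees/s): [108.29, 108.29, 127.2, 180, 180, 180].

## Interface

Orientations are given as [roll, pitch, yaw] about the fixed x, y, z axes, in that order (R = Rz(yaw) Ry(pitch) Rx(roll)).
In Python, from plant import manip gives the robot as it stands. Calls block until the motion is done:
- manip.goto(position, orientation): joint-space move of the TCP to a pose.
- manip.move_straight(position, v=150, rotation=None, guard=None): straight line of the TCP; rotation=None keeps the orientation; v is the mean speed in mm/s. With guard (N) it stops when the force on the tool has changed by that much, and returns True; else False.
- manip.move_joints(angles): joint-space move.
- manip.set_gripper(opening): finger opening in mm; the grip force is fixed at half the most; returns when the fingers have stopped.
- manip.pause(seconds).
- manip.ik(position, orientation): joint angles nearest the present ones, or None.
- manip.sense(): the state.
- manip.capture(name): name is "side" or "top"; returns (picture, depth): 384x512x3 uint8, blue, green, red; 384x512 float32, mm along the optical axis (not along the pixel's ray), 0 where there is no reading.
- manip.camera_params(name): a dict with "fx", "fy", "cx", "cy" (pixels), "k1" (the pictures are not rectified: a ray, as slopes to the right and down, at radius r is drawn at 1 + k1 r^2 times it, then the intrinsics apply), "xyz" and "attitude" of the camera in the world. Camera axes: x right, y up, looking along -z (the intrinsics and any distortion apply to the point x, -y, -z); pixel columns grow to the right and rows downward; lengths in mm; the calibration is good to about 2 mm. A picture is of the moment at which its call begins. camera_params takes no time and is no camera call.
A pose or a line that the arm cannot do raises manip.IKError and nothing moves.
- manip.close_job(): hands the job in, once; it reports no verdict.
The state is a dict: "time": time; "qpos": joint angles; "joint_velocities": joint speeds; "joint_torque": joint torques, N m; "eef_pos": TCP position; "ee_rot": TCP orientation; "contact_force": force on the tool from outside, world axes, zero at the start; "moment": the same for the moment, N m; "gripper_width": finger opening in mm.
Only numpy, scipy, OpenCV 4.12 (cv2) and the standard library are available. Lean on these libraries where they do the work, as an engineer would, in place of code of your own. Each camera call takes 0.05 s, during which the arm holds its last target.

## Task

Fit the loose steel mug arm to the slotted rack, whose uprights have been re-clamped at a height nobody noted: hook its four claws into the two top rows of slots, then press it down until it drops fully home and the spring catch snaps out through the window in its plate. Feel your way in and press gently, never forcing the arm against the rack with more than about 30 N, and leave the other tea things where they stand.

Things in the scene. Friction and masses are not known exactly. Their poses are not given: they have to be found in the camera images.
- bracket_grip (a point): Grip point of the loose steel mug arm (0.22-0.37 kg), standing on the mat as it is to hang: on its channel (14 mm wide in y, 40 mm tall, from 18 to 80 mm in front of the back plate's rear face; lower from there to the upturned tip at 130 mm), 45 mm in front of the rear face, 20 mm above the underside. x along the arm to plate and claws, z up. It balances within 20 mm of here, on the plate's side.
- bracket_heel (a point): Mug arm: under the middle of the back plate's rear face, at its underside; axes as bracket_grip. Plate 120 mm wide, 4 mm thick, 70 mm tall. In its middle a window for the catch, 26 mm wide, 6 to 22 mm above the underside.
- bracket_press (a point): Mug arm: middle of the upper side of the flange folded forward from the plate's top, 70 mm above the heel, 13 mm in front of the rear face; 60 mm wide, 20 mm deep, 4 mm thick: the place to press down. Axes as bracket_grip.
- bracket_claws (a point): Mug arm: on the rear face, 58 mm above the heel, level with the undersides of the upper pair of claw necks; the lower pair is 38 mm below. The claws stand at y = +45 and -45 mm, 5 mm thick: a neck 8 mm tall reaching 11 mm back from the plate, and from it a finger turned 16 mm down, 6 to 11 mm behind the plate. They pass the slots while the arm is level and 16 to 21 mm above home; then they hook.
- rack_low (a point): Where bracket_heel lies with the arm fully home if the uprights are clamped at their lowest setting: midway between them, in the plane of their front faces, 130 mm above the foot's underside. They are in fact clamped 0 to 24 mm higher, a different height each time which no reading gives: find it by feel or by eye. x into the rack (away from the robot, turned up to 0.25 rad), z up.
- rack: Rack: dark steel foot 150 x 190 x 8 mm, fixed on the mat, origin at its underside below rack_low, same axes. Two slotted uprights, 26 mm wide, 22 deep, at y = +-45 mm. At the lowest setting their capped tops are 233 mm and the top slots' lower edges 188 mm above the origin, all 0 to 24 mm higher as set. Slots 10 mm wide, 29 mm tall, 38 mm apart in height, four rows; front walls 4 mm thick.
- catch (a joint): Spring catch between the uprights, moving up with them: 0 = nose out, to 0.009 m pushed back. Steel nose 18 mm wide, 5.5 mm out of the front plane 7.5 mm above home, flat below, sloping back to the plane at 16.5 mm. It holds the arm's own weight up 12 to 16 mm above home; a press of 8 to 16 N drives it back; it snaps out through the window in the last 1.5 mm, just before the claws meet solid steel.
- mug: Red enamel-finish mug, 84 mm across, 85 mm tall, handle at its +y; bystander, leave it where it stands; origin at the centre of its underside
- flask: Black flask with flip-up spout and side handle, 90 mm across, about 275 mm tall; bystander, leave it where it stands; origin at the centre of its underside
- sieve: Steel tea sieve, bowl 76 mm across and 32 mm tall, handle reaching 170 mm along its -x; bystander, leave it; origin under the bowl
- snapbox: Clear plastic box with snap-shut lid, 106 x 146 x 68 mm; bystander, leave it where it stands; origin at the centre of its underside
- spoon: Bamboo spoon, 190 mm long, lying along its x; bystander, leave it; origin under its middle
- sugarjar: Glass jar with steel cap, 72 mm across, 110 mm tall; bystander, leave it where it stands; origin at the centre of its underside
- teatin: Green tea tin, 80 mm across, 120 mm tall; bystander, leave it where it stands; origin at the centre of its underside
There are look-alikes about, which are no part of the job. Leave any yellow look-alike of the part that bears bracket_grip alone.

How it is judged (in metres and radians):
On the way:
1. the claws are through the slots and the plate is up against the uprights (x of bracket_heel in the frame of rack_low between -0.004 and 0.003 m and y of bracket_heel in the frame of rack_low between -0.005 and 0.005 m and z of bracket_heel in the frame of rack_low between -0.003 and 0.047 m), for 0.1 s.
At the end, for the whole second after the job is handed in: The mug arm hangs level on the rack, claws home in the top two rows (heel within 4 mm of rack_low in x and y, 3 mm below to 26 mm above it as the uprights' height demands, x and z axes within 0.07 rad), and the catch's nose is out again (below 1.5 mm) and bears no load, locking it (x of bracket_heel in the frame of rack_low between -0.004 and 0.003 m and y of bracket_heel in the frame of rack_low between -0.004 and 0.004 m and z of bracket_heel in the frame of rack_low between -0.003 and 0.0265 m and angle between the x axis of bracket_heel and the x axis of rack_low, either way round below 0.07 rad and angle between the z axis of bracket_heel and the z axis of rack_low, either way round below 0.07 rad and value of joint catch below 0.0015 m and contact force between each of catch_c0, catch_c1, catch_c2 and bracket below 0.5 N); the robot touches nothing.
It fails at once if the mug arm forced against the rack with more than 35 N (contact force between rack and bracket above 35 N).
It fails at once if a bystander moved by more than 25 mm or tipped (distance of any of mug, flask, sieve, snapbox, spoon, sugarjar, teatin from where it was at the start of the episode above 0.025 m or angle between any of mug, flask, sieve, snapbox, spoon, sugarjar, teatin's own z axis and vertical above 0.3 rad).
It also fails if it takes over 67 s, if anything falls off the work surface, if the arm or the gripper's body presses on something with over 40 N, if the wrist force passes 120 N, or if a joint passes its speed limit or range.

## Working session

There is one attempt and no reset: what is moved stays moved. The work goes in short steps, each a Python script; the robot and the scene stay as the last script left them, time stands still between calls to the robot, and variables do not carry over. Pictures are saved under pics/ and viewed, and the job is handed in when it is done.

```bash
ls; mkdir -p pics; python3 - <<'E'
from plant import manip
import cv2,numpy as np
for n in("side","top"):
    p,d=manip.capture(n); cv2.imwrite(f"pics/{n}0.png",p); np.save(f"pics/{n}0.npy",d); print(n,manip.camera_params(n))
s=manip.sense();print(s)
E
```

```text
pics
side {'fx': 396.3528814406171, 'fy': 396.3528814406171, 'cx': 254.22582355724018, 'cy': 198.80120488580528, 'k1': -0.12469187888245906, 'xyz': array([  124.85166661, -1111.89854552,   887.68870724]), 'attitude': array([ 5.38665469e+01,  3.88236195e-03, -1.82319054e+01])}
top {'fx': 346.6481933859855, 'fy': 346.6481933859855, 'cx': 252.32968678767378, 'cy': 196.56896488404757, 'k1': -0.04863052347792658, 'xyz': array([ 234.99817442,  -81.14801614, 1119.19932811]), 'attitude': array([ 1.26981495e+01,  3.27303845e-02, -8.59567462e+01])}
{'time': 0.1, 'qpos': array([ 7.51259147e+01,  6.67280671e+00,  8.26330086e+01,  2.62757977e-03,
        9.07556846e+01, -2.16558867e+00]), 'joint_velocities': array([ 0.05890405, -0.05270285, -0.08225863, -0.01853192,  0.04065784,
        0.05487518]), 'joint_torque': array([ 2.31935359e-03, -7.22901320e+01, -6.23869586e+01,  7.81453913e-02,
        2.27481779e-02, -2.55818236e-05]), 'eef_pos': array([148.43940703, 658.2869141 , 217.95035229]), 'ee_rot': array([-1.79995051e+02,  6.13567078e-02,  7.72915393e+01]), 'contact_force': array([ 0.27867506, -0.03716405, -0.63783642]), 'moment': array([-0.02955022,  0.01037115,  0.00079048]), 'gripper_width': 92.96750698190544}
```

View pics/side0.png

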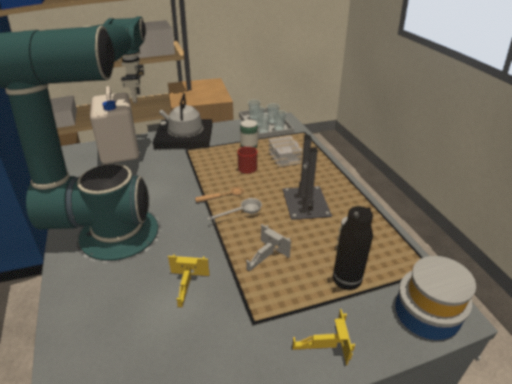

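View pics/top0.png

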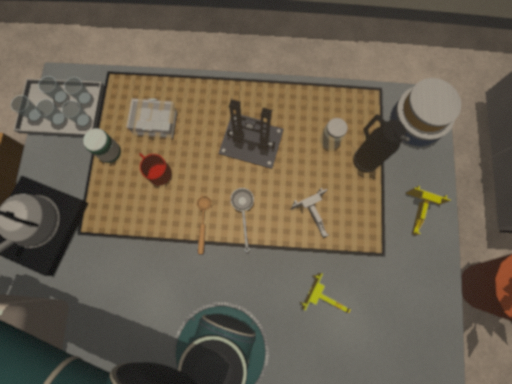

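The side view shows the grey mug arm at (268,247) and yellow look-alikes at (188,275) and (328,340). In the top view the grey one is at (314,208) and the yellow ones at (322,295) and (428,208). The grey steel one standing on the mat is the one meant. I'll enlarge it to confirm.

```bash
python3 - <<'E'
import cv2,numpy as np
t=cv2.imread('pics/top0.png');s=cv2.imread('pics/side0.png')
cv2.imwrite('pics/c1.png',cv2.resize(t[175:250,280:340],None,fx=8,fy=8,interpolation=cv2.INTER_CUBIC))
cv2.imwrite('pics/c2.png',cv2.resize(t[90:175,210:295],None,fx=7,fy=7,interpolation=cv2.INTER_CUBIC))
cv2.imwrite('pics/c3.png',cv2.resize(s[220:275,240:300],None,fx=10,fy=10,interpolation=cv2.INTER_CUBIC))
cv2.imwrite('pics/c4.png',cv2.resize(s[130:225,275:340],None,fx=6,fy=6,interpolation=cv2.INTER_CUBIC))
E
```

```text
(no output)
```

View pics/c1.png

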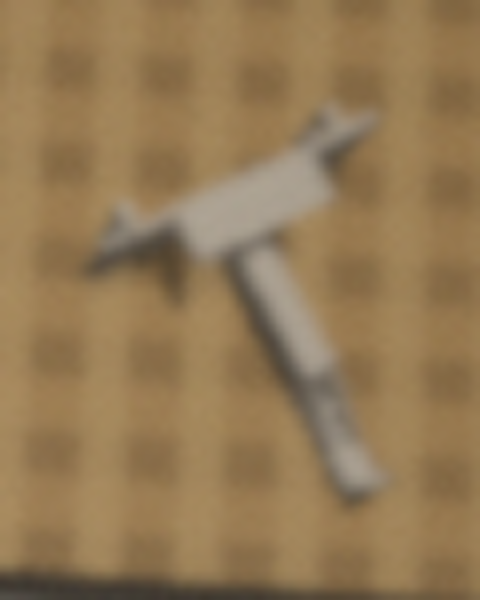

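View pics/c2.png

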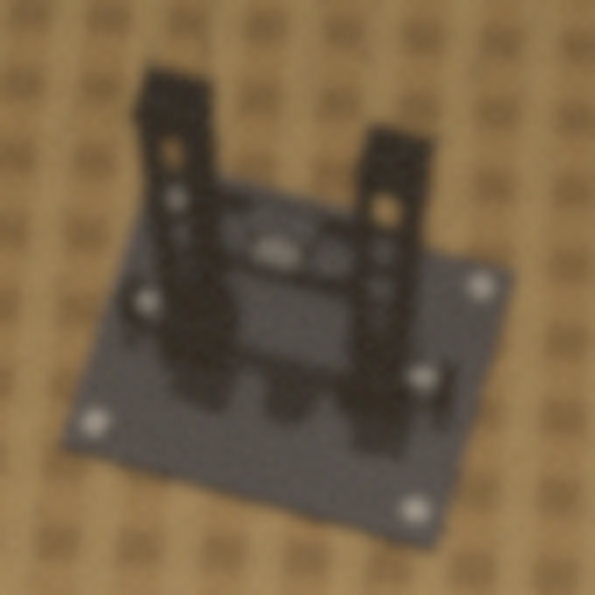

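View pics/c3.png

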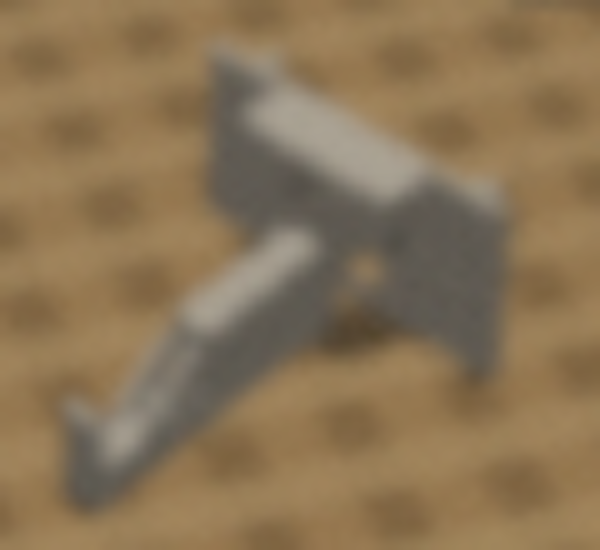

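View pics/c4.png

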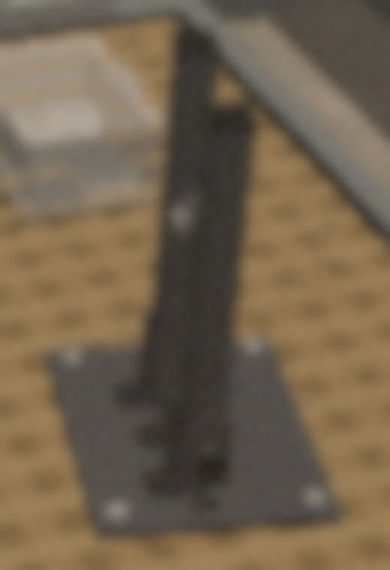

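```bash
cat > h.py <<'E'
import numpy as np,cv2
from scipy.spatial.transform import Rotation as R
from scipy.optimize import least_squares
C={}
def cam(n):
    if n not in C:
        from plant import manip
        C[n]=manip.camera_params(n)
    return C[n]
def K(c): return np.array([[c['fx'],0,c['cx']],[0,c['fy'],c['cy']],[0,0,1.]])
def proj(n,P):
    c=cam(n);Rm=R.from_euler('xyz',c['attitude'],degrees=True).as_matrix()
    q=(np.atleast_2d(P)-c['xyz'])@Rm*[1,-1,-1]
    return cv2.projectPoints(q,np.zeros(3),np.zeros(3),K(c),np.array([c['k1'],0,0,0]))[0][:,0]
def unproj(n,uv,d):
    c=cam(n);Rm=R.from_euler('xyz',c['attitude'],degrees=True).as_matrix()
    uv=np.atleast_2d(uv).astype(float);d=np.atleast_1d(d)
    s=cv2.undistortPoints(uv[:,None],K(c),np.array([c['k1'],0,0,0]))[:,0]
    q=np.c_[s*d[:,None],d]*[1,-1,-1]
    return q@Rm.T+c['xyz']
def onz(n,uv,z):
    a=unproj(n,uv,1.)[0];o=cam(n)['xyz'];t=(z-o[2])/(a[2]-o[2]);return o+t*(a-o)
def T(x,y,yaw,P,z=0):
    P=np.asarray(P,float);return P@R.from_euler('z',yaw).as_matrix().T+[x,y,z]
E
python3 - <<'E'
from h import *
for n in('top','side'):
    d=np.load(f'pics/{n}0.npy'); print(n,d.min(),d.max(),(d==0).mean())
dt=np.load('pics/top0.npy');ds=np.load('pics/side0.npy')
def show(n,d,uvs):
    for u,v in uvs: print(n,u,v,unproj(n,[u,v],d[v,u])[0].round(1))
show('top',dt,[(270,220),(300,180),(340,220),(345,175),(100,240),(150,260),(313,203),(317,217),(322,230),(324,234),(250,150),(262,160),(235,103),(266,112)])
show('side',ds,[(300,270),(230,240),(110,300),(268,238),(263,250),(280,245),(305,205)])
# bracket cloud
for n,d,(a,b,c,e) in(('top',dt,(280,340,175,250)),('side',ds,(240,300,220,275))):
    u,v=np.meshgrid(np.arange(a,b),np.arange(c,e)); P=unproj(n,np.c_[u.ravel(),v.ravel()],d[c:e,a:b].ravel())
    print(n,np.percentile(P[:,2],[1,10,30,50,70,90,97,99,99.8]).round(1))
E
```

```text
top 0.0 2225.807 0.003962198893229167
side 0.0 3688.5176 0.0040435791015625
top 270 220 [ 411.5 -125.5    6. ]
top 300 180 [ 554.3 -217.9    0.7]
top 340 220 [ 427.3 -352.8    5.8]
top 345 175 [ 581.2 -367.6    5. ]
top 100 240 [307.2 421.5  -0.5]
top 150 260 [256.2 249.7  -2.3]
top 313 203 [ 462.3 -251.6   76.1]
top 317 217 [ 424.6 -270.2   47.5]
top 322 230 [ 388.8 -292.6   18.8]
top 324 234 [ 376.3 -299.1   20.1]
top 250 150 [643.9 -43.7  12.7]
top 262 160 [611.5 -86.4  12.2]
top 235 103 [685.5  -1.5 258.3]
top 266 112 [667.1 -87.3 253.6]
side 300 270 [ 520.7 -355.9    4.4]
side 230 240 [ 354.4 -158.3    5.1]
side 110 300 [ -42.  -294.9   -0.4]
side 268 238 [ 466.5 -216.7   32.2]
side 263 250 [ 428.4 -276.3   44.1]
side 280 245 [ 491.1 -260.3   32.7]
side 305 205 [650.3 -96.7  36.2]
top [-1.1000e+00  1.2000e+00  2.9000e+00  4.1000e+00  5.4000e+00  1.9700e+01
  7.2900e+01  7.5800e+01  1.1192e+03]
side [8.000e-01 2.600e+00 4.200e+00 5.500e+00 7.400e+00 4.370e+01 7.420e+01
 7.670e+01 8.877e+02]
```

```bash
cat > fit.py <<'E'
from h import *
dt=np.load('pics/top0.npy');ds=np.load('pics/side0.npy')
def reg(n,d,a,b,c,e):
    u,v=np.meshgrid(np.arange(a,b),np.arange(c,e)); dd=d[c:e,a:b].ravel();P=unproj(n,np.c_[u.ravel(),v.ravel()],dd);return P[dd>0]
for n,d,r in(('top',dt,(260,290,200,240)),('top',dt,(330,370,170,240)),('top',dt,(190,220,100,180)),('side',ds,(290,320,240,280)),('side',ds,(230,250,220,235)),('top',dt,(100,160,255,280)),('side',ds,(80,150,300,370))):
    print(n,r,np.median(reg(n,d,*r)[:,2]).round(2))
zf=4.0
cr=lambda L,o,s:[(o[0]+(u+.5)/s-.5,o[1]+(v+.5)/s-.5) for u,v in L]
# foot corners: unit frame half sizes; yaw ~ -15deg
ft=cr([(137,185),(512,270),(437,548),(65,445)],(210,90),7)
for uv in ft: print('foot',onz('top',uv,zf+8).round(1))
fs=cr([(48,355),(275,348),(342,517),(98,530)],(275,130),6)
for uv in fs: print('foot side',onz('side',uv,zf+8).round(1))
E
python3 fit.py
```

```text
top (260, 290, 200, 240) 3.81
top (330, 370, 170, 240) 3.65
top (190, 220, 100, 180) 3.69
side (290, 320, 240, 280) 4.09
side (230, 250, 220, 235) 5.33
top (100, 160, 255, 280) 0.44
side (80, 150, 300, 370) 1.42
foot [763.7  37.4  12. ]
foot [ 731.5 -150.    12. ]
foot [ 586.4 -121.5   12. ]
foot [625.7  60.3  12. ]
foot side [625.4  55.7  12. ]
foot side [769.3  17.   12. ]
foot side [ 729.4 -155.9   12. ]
foot side [ 587.  -121.5   12. ]
```

```bash
python3 - <<'E'
from h import *
import os
# unwarped hi-res top-down orthos: uses none; just bigger crops with sharpening
t=cv2.imread('pics/top0.png');s=cv2.imread('pics/side0.png')
g=lambda a:np.clip(a.astype(float)*2.2,0,255).astype(np.uint8)
cv2.imwrite('pics/c5.png',g(cv2.resize(t[95:170,215:290],None,fx=8,fy=8,interpolation=cv2.INTER_LANCZOS4)))
cv2.imwrite('pics/c6.png',g(cv2.resize(s[130:220,280:335],None,fx=6.5,fy=6.5,interpolation=cv2.INTER_LANCZOS4)))
E
```

```text
(no output)
```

View pics/c5.png

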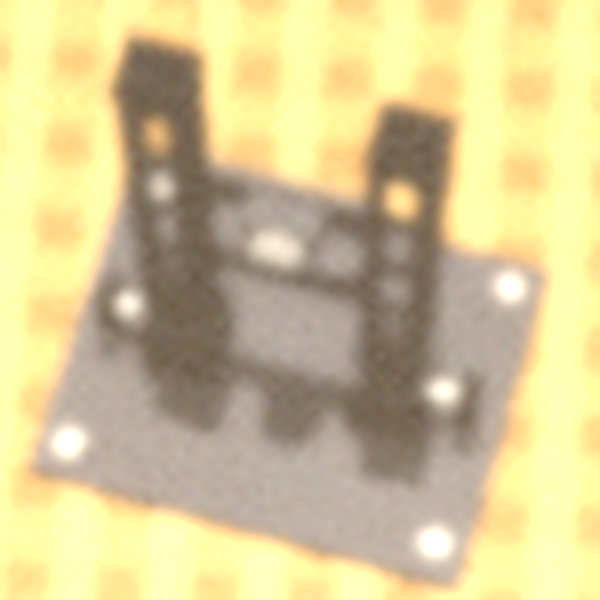

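View pics/c6.png

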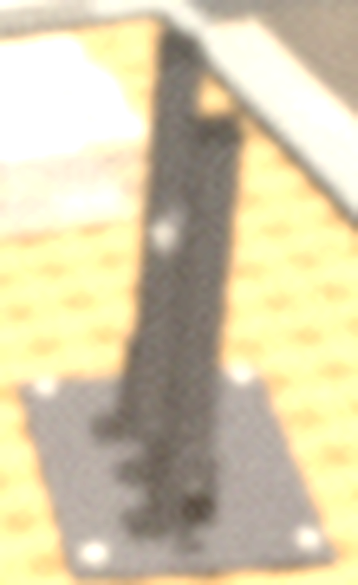

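```bash
cat > fit2.py <<'E'
from h import *
zf=4.0
cr=lambda p,o,s:((p[0]+.5)/s-.5+o[0],(p[1]+.5)/s-.5+o[1])
ct=lambda *p:cr(p,(215,95),8); cs=lambda *p:cr(p,(280,130),6.5)
# obs: cam, uv, (x,y,z, usefoot, useh, useTop) 
F=[('top',ct(35,472),(-1,1)),('top',ct(455,585),(-1,-1)),('top',ct(545,260),(1,-1)),
   ('side',cs(20,388),(-1,1)),('side',cs(262,377),(1,1)),('side',cs(332,558),(1,-1)),('side',cs(76,577),(-1,-1))]
U=[('top',ct(116,92),(0,58,233)),('top',ct(127,38),(22,58,233)),('top',ct(202,50),(22,32,233)),
   ('top',ct(368,155),(0,-32,233)),('top',ct(443,168),(0,-58,233)),('top',ct(455,118),(22,-58,233)),('top',ct(385,102),(22,-32,233)),
   ('side',cs(241,128),(22,-58,233)),('side',cs(195,135),(0,-58,233)),
   ('top',ct(275,248),(-2.7,0,142)),('side',cs(165,230),(-2.7,0,142))]
def res(p):
    x,y,yaw,h,fx=p; r=[]
    for n,uv,(sx,sy) in F: r.append(proj(n,T(x,y,yaw,[(fx+75*sx,95*sy,8)],zf))[0]-uv)
    for n,uv,P in U: r.append(proj(n,T(x,y,yaw,[(P[0],P[1],P[2]+h)],zf))[0]-uv)
    return np.array(r).ravel()
s=least_squares(res,[670,-45,-.24,12,0],loss='soft_l1')
print(s.x,np.degrees(s.x[2])); print(res(s.x).reshape(-1,2).round(1))
# bracket
ct=lambda *p:cr(p,(280,175),8); cs=lambda *p:cr(p,(240,220),10)
# heel frame: x toward rack
B=[('top',ct(380,108),(0,-60,70)),('top',ct(85,270),(0,60,70)),('top',ct(335,188),(-23,-30,70)),('top',ct(205,262),(-23,30,70)),
   ('top',ct(232,262),(-23,7,40)),('top',ct(335,370),(-80,-7,40)),('top',ct(300,388),(-80,7,40)),
   ('side',cs(212,45),(0,60,70)),('side',cs(505,215),(0,-60,70)),('side',cs(490,385),(-4,-60,0)),('side',cs(213,210),(-4,60,0)),
   ('side',cs(250,120),(-23,30,70)),('side',cs(382,205),(-23,-30,70)),('side',cs(182,315),(-80,7,40)),('side',cs(213,332),(-80,-7,40)),('side',cs(85,515),(-130,-7,0))]
def rb(p): return np.array([proj(n,T(p[0],p[1],p[2],[P],zf))[0]-uv for n,uv,P in B]).ravel()
s=least_squares(rb,[480,-250,.4],loss='soft_l1')
print(s.x,np.degrees(s.x[2])); print(rb(s.x).reshape(-1,2).round(1))
E
python3 fit2.py
```

```text
[ 6.62847774e+02 -4.15051118e+01 -2.05715371e-01  2.37179552e+01
  1.72918895e+01] -11.786622564358405
[[-1.  -0.5]
 [ 0.9  0. ]
 [ 1.   0.5]
 [-0.7 -1.6]
 [-0.5 -2.3]
 [ 1.7 -0.3]
 [-0.2 -0.2]
 [-0.6 -0.3]
 [ 0.3 -0.6]
 [ 0.1  0.3]
 [-0.1  0.2]
 [-0.1  1. ]
 [ 0.5  0. ]
 [-0.  -0.4]
 [ 0.5  0.4]
 [ 0.9 -0.4]
 [ 0.1  0.5]
 [-1.1 -0.2]]
[ 481.51378979 -240.7865721     0.50875632] 29.149590077831316
[[-0.4  0.8]
 [ 2.1 -3.4]
 [ 0.2  1.3]
 [-0.8  0.2]
 [ 0.9 -1.1]
 [ 0.2 -0.3]
 [ 0.7 -0.6]
 [ 0.4 -0.5]
 [ 0.4 -0.4]
 [-0.1 -0.3]
 [-0.8 -0.1]
 [-1.2 -0.4]
 [ 0.3 -0.2]
 [-1.3 -0.2]
 [-1.   0.3]
 [ 0.7 -0. ]]
```

```bash
cat > icp.py <<'E'
from h import *
def sdf(P,boxes):
    out=[]
    for lo,hi in boxes:
        lo,hi=np.array(lo,float),np.array(hi,float);c=(lo+hi)/2;q=np.abs(P-c)-(hi-lo)/2
        out.append(np.linalg.norm(np.maximum(q,0),axis=1)+np.minimum(q.max(1),0))
    return np.min(out,0)
BR=[((-4,-60,0),(0,60,70)),((-23,-30,66),(0,30,70)),((-80,-7,0),(-4,7,40)),((-130,-7,0),(-80,7,14)),
    ]+[((0,y-2.5,z-16 if 0 else z),(11,y+2.5,z+8)) for y in(-45,45) for z in(20,58)]
def cloud(n,d,box):
    a,b,c,e=box
    u,v=np.meshgrid(np.arange(a,b),np.arange(c,e)); dd=d[c:e,a:b].ravel();P=unproj(n,np.c_[u.ravel(),v.ravel()],dd);return P[dd>0]
def inv(P,x,y,yaw,z): return (P-[x,y,z])@R.from_euler('z',yaw).as_matrix()
def fitb(clouds,x0,zmin=9,fz=False):
    P=np.vstack(clouds);P=P[P[:,2]>zmin]
    k=np.hypot(P[:,0]-x0[0],P[:,1]-x0[1])<150;P=P[k&(P[:,2]<90)]
    f=lambda p:sdf(inv(P,p[0],p[1],p[2],p[3] if fz else 4.),BR)
    s=least_squares(f,list(x0)+([4.] if fz else []),loss='soft_l1',f_scale=1.5,diff_step=1e-5)
    return s.x,len(P),np.median(np.abs(f(s.x)))
def rk(h,fx): return [((fx-75,-95,0),(fx+75,95,8)),((0,32,8),(22,58,233+h)),((0,-58,8),(22,-32,233+h))]
def fitr(P,x0):
    P=P[(P[:,2]>9)&(P[:,2]<290)]
    f=lambda p:sdf(inv(P,p[0],p[1],p[2],4.),rk(p[3],p[4]))
    s=least_squares(f,x0,loss='cauchy',f_scale=1.5,diff_step=1e-5)
    return s.x,len(P),np.median(np.abs(f(s.x))),np.median(f(s.x))
if __name__=='__main__':
    dt=np.load('pics/top0.npy');ds=np.load('pics/side0.npy')
    ct=cloud('top',dt,(280,340,175,250));cs=cloud('side',ds,(240,300,220,275))
    for c in([ct],[cs],[ct,cs]):
        print(fitb(c,(481,-241,.47)),fitb(c,(481,-241,.47),fz=True))
    rt=cloud('top',dt,(215,290,92,172));rs=cloud('side',ds,(278,335,130,222))
    for c in(rt,rs,np.vstack([rt,rs])):print(fitr(c,(665,-41,-.24,20,10)))
E
python3 icp.py
```

```text
(array([ 481.86733449, -242.28054403,    0.49476237]), 510, np.float64(1.2345534810472272)) (array([ 482.01327533, -242.40667829,    0.49214761,    5.54202846]), 510, np.float64(1.0885925779583383))
(array([ 482.04570579, -241.98509067,    0.51392967]), 808, np.float64(1.1641667018494428)) (array([ 482.12171808, -241.91791077,    0.51371799,    7.86518334]), 808, np.float64(1.157634953583237))
(array([ 482.14035039, -241.70491398,    0.51245114]), 1318, np.float64(1.1585741669039238)) (array([ 482.52827525, -241.6074986 ,    0.51036508,    6.11457312]), 1318, np.float64(1.0358450905248475))
(array([ 6.64849148e+02, -4.16046156e+01, -2.15499450e-01,  2.07991834e+01,
        1.48253287e+01]), 2527, np.float64(1.263436720478694), np.float64(0.24409851078466183))
(array([ 6.65254899e+02, -4.28289768e+01, -2.14714955e-01,  1.95915910e+01,
        1.07020958e+01]), 2619, np.float64(2.597281583691082), np.float64(2.021883374259758))
(array([ 6.64834121e+02, -4.22850649e+01, -2.14917595e-01,  2.05122930e+01,
        1.50682795e+01]), 5146, np.float64(1.775152065854229), np.float64(0.9780632630487958))
```

```bash
python3 - <<'E'
from h import *
from plant import manip
dt=np.load('pics/top0.npy');ds=np.load('pics/side0.npy')
from icp import cloud
for n,d,b in(('top',dt,(345,400,110,180)),('side',ds,(325,380,200,295))):
    P=cloud(n,d,b);P=P[(P[:,2]>30)&(P[:,2]<320)];print(n,np.percentile(P,[1,10,50,90,99],axis=0).round(0).tolist())
bx,by,yaw=482.2,-241.8,.512
for g in(-48,):
  c=T(bx,by,yaw,[(g,0,0)])[0];print('grip',c)
  for yy in (np.degrees(yaw)+90,np.degrees(yaw)-90):
    for z in(300,12): print(yy,manip.ik([c[0],c[1],z],[180,0,yy]))
ry=-.215;c=T(664.8,-42.,ry,[(-48,0,0)])[0]
for yy in (np.degrees(ry)+90,np.degrees(ry)-90): print(c,yy,manip.ik([c[0],c[1],200],[180,0,yy]), manip.ik([c[0],c[1],330],[180,0,yy]))
E
```

```text
top [[594.0, -526.0, 34.0], [597.0, -447.0, 67.0], [621.0, -412.0, 193.0], [684.0, -391.0, 257.0], [796.0, -361.0, 267.0]]
side [[592.0, -482.0, 33.0], [595.0, -480.0, 60.0], [616.0, -464.0, 168.0], [655.0, -426.0, 257.0], [680.0, -302.0, 270.0]]
grip [ 440.3552124 -265.3162444    0.       ]
119.33543911069815 [ -33.91224929  -14.0832827    94.87844775    0.           99.20483495
 -153.2476884 ]
119.33543911069815 [ -33.91224929   -5.69940884  114.87914788    0.           70.82026096
 -153.2476884 ]
-60.66456088930185 [-3.39122493e+01 -1.40832827e+01  9.48784478e+01 -2.54444375e-14
  9.92048349e+01  2.67523116e+01]
-60.66456088930185 [-3.39122493e+01 -5.69940884e+00  1.14879148e+02 -2.54444375e-14
  7.08202610e+01  2.67523116e+01]
[617.90513308 -31.75932344   0.        ] 77.6814074046873 [-5.30438226e+00 -2.20459644e-02  9.12748779e+01 -2.54444375e-14
  8.87471681e+01 -8.29857897e+01] [-5.30438226e+00 -8.02382317e-01  8.01099263e+01 -2.54444375e-14
  1.00692456e+02 -8.29857897e+01]
[617.90513308 -31.75932344   0.        ] -102.3185925953127 [-5.30438226e+00 -2.20459644e-02  9.12748779e+01  0.00000000e+00
  8.87471681e+01  9.70142103e+01] [ -5.30438226  -0.80238232  80.10992625   0.         100.69245606
  97.01421034]
```

```bash
python3 - <<'E'
from h import *
from plant import manip
manip.goto([350,250,450],[180,0,0])
manip.goto([440.4,-265.3,250],[180,0,-60.66])
print(manip.sense()['time'],manip.sense()['eef_pos'])
g=manip.move_straight([440.4,-265.3,60],v=150)
p,d=manip.capture('side');cv2.imwrite('pics/s1.png',cv2.resize(p[180:300,200:340],None,fx=5,fy=5,interpolation=cv2.INTER_CUBIC))
p,d=manip.capture('top');cv2.imwrite('pics/t1.png',cv2.resize(p[150:270,250:390],None,fx=5,fy=5,interpolation=cv2.INTER_CUBIC))
s=manip.sense();print(g,s['time'],s['eef_pos'],s['contact_force'])
E
```

```text
3.9667 [ 440.83460273 -264.70337652  250.40911432]
False 5.4833 [ 440.7375248  -265.50637688   60.80857363] [ 0.21120807 -0.11718256 -0.49554012]
```

View pics/s1.png

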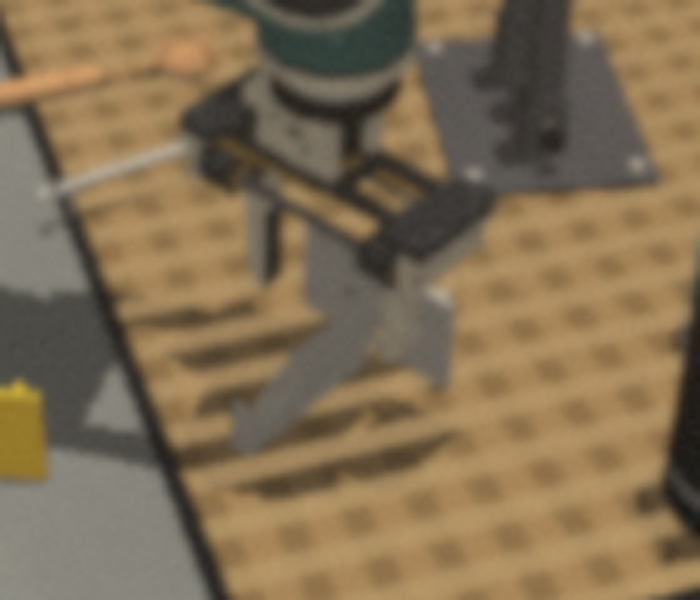

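View pics/t1.png

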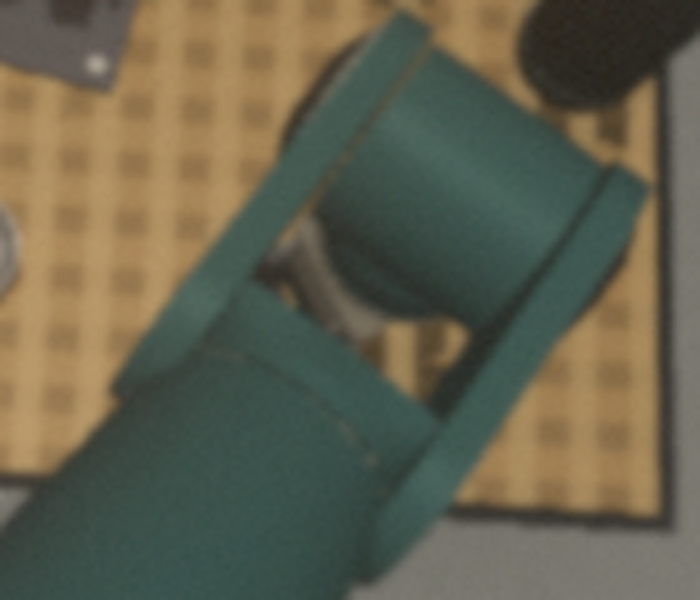

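The fingers straddle the channel in the side view (around (330,330)) and clear the flask and sieve. I'll descend and grip.

```bash
python3 - <<'E'
from h import *
from plant import manip
g=manip.move_straight([440.1,-265.3,10.5],v=60,guard=6)
s=manip.sense();print(g,s['eef_pos'],s['contact_force'])
manip.set_gripper(6);s=manip.sense();print(s['gripper_width'],s['time'],s['eef_pos'],s['ee_rot'],s['contact_force'])
manip.move_straight([440.1,-265.3,60],v=60);manip.pause(.3)
s=manip.sense();print(s['gripper_width'],s['time'],s['eef_pos'],s['contact_force'],s['moment'])
p,d=manip.capture('side');np.save('pics/s2.npy',d);cv2.imwrite('pics/s2.png',cv2.resize(p[180:300,200:340],None,fx=5,fy=5,interpolation=cv2.INTER_CUBIC))
E
```

```text
False [ 440.32968542 -265.41102686   10.88258649] [ 0.36825752  0.36452635 -0.02728254]
14.140182033607912 7.6583 [ 440.10508261 -265.30425101   10.49244266] [ 1.79998817e+02 -6.40686507e-04 -6.06555968e+01] [ 0.97335595 -0.23152509 -0.63707778]
13.590239339015243 8.9333 [ 440.03869002 -265.25991288   59.79484272] [ 0.65535698 -0.20149871 -3.31660789] [-0.08774296  0.22392158  0.04231322]
```

View pics/s2.png

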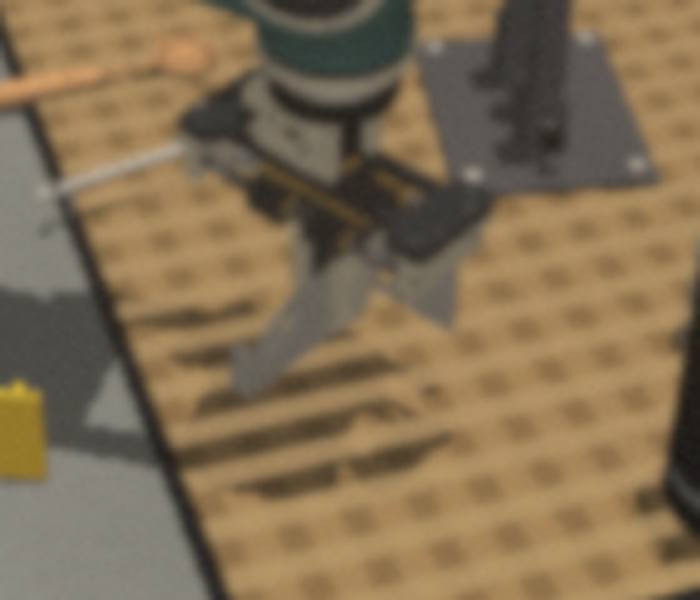

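```bash
cat >> h.py <<'E'
RX,RY,RYAW=664.8,-42.0,-0.215
DZ=6.6; DX=48.2
TY=np.degrees(RYAW)-90
def tcp(x,z,y=0):  # heel at rack coords x,y; world heel z
    c=T(RX,RY,RYAW,[(x-DX,y,0)])[0]; return [c[0],c[1],z+DZ]
def heel(s):  # rack-frame heel from sense
    e=s['eef_pos'];q=(np.array([e[0],e[1],0])-[RX,RY,0])@R.from_euler('z',RYAW).as_matrix()
    return np.array([q[0]+DX,q[1],e[2]-DZ]).round(2)
E
python3 - <<'E'
from h import *
from plant import manip
manip.move_straight([440.1,-265.3,290],v=200)
manip.goto(tcp(-60,300),[180,0,TY]);manip.pause(.2)
s=manip.sense();print(s['time'],heel(s),s['ee_rot'],s['contact_force'],s['gripper_width'])
for n in('side','top'):
    p,d=manip.capture(n);np.save(f'pics/{n}3.npy',d);cv2.imwrite(f'pics/{n}3.png',p)
p=cv2.imread('pics/side3.png');cv2.imwrite('pics/s3.png',cv2.resize(p[80:220,220:360],None,fx=4.2,fy=4.2,interpolation=cv2.INTER_CUBIC))
p=cv2.imread('pics/top3.png');cv2.imwrite('pics/t3.png',cv2.resize(p[60:230,160:350],None,fx=4,fy=4,interpolation=cv2.INTER_CUBIC))
E
```

```text
11.6167 [-59.96  -0.87 299.96] [-1.79998718e+02 -4.54659814e-03 -1.02365319e+02] [-0.09256346 -0.96068748 -3.11158525] 13.740491424806594
```

View pics/s3.png

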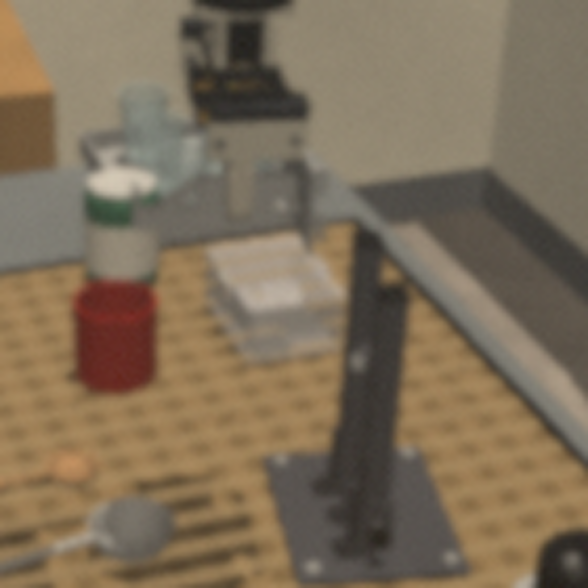

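View pics/t3.png

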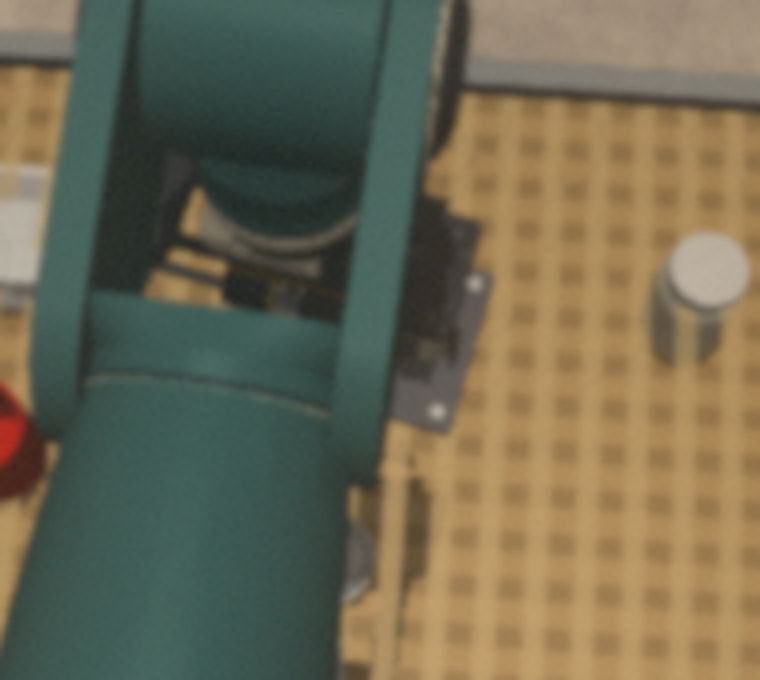

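```bash
cat > chk.py <<'E'
from h import *
from icp import *
from plant import manip
def chk(f):
    s=manip.sense();H=heel(s);d=np.load(f)
    P=cloud('side',d,(150,400,20,250))
    q=(P-[RX,RY,0])@R.from_euler('z',RYAW).as_matrix()-H
    # exclude gripper: fingers/body region
    k=(q[:,0]>-140)&(q[:,0]<6)&(np.abs(q[:,1])<68)&(q[:,2]>-10)&(q[:,2]<76)
    k&=~((q[:,0]>-66)&(q[:,0]<-25)&(q[:,2]>1))
    q=q[k]
    def f2(p):
        return sdf((q-p[:3])@R.from_euler('y',p[3]).as_matrix(),BR)
    r=least_squares(f2,[0,0,0,0.],loss='soft_l1',f_scale=1.5,diff_step=1e-5)
    print(len(q),r.x.round(3),np.median(abs(f2(r.x))).round(2))
if __name__=='__main__':chk('pics/side3.npy')
E
python3 chk.py
```

```text
380 [-2.984 -2.217 -0.604  0.039] 1.41
```

```bash
python3 - <<'E'
from h import *
from icp import *
# bias test: initial pose side cloud with pitch; same exclusion
def test(P,o,yaw,z):
    q=(P-[o[0],o[1],0])@R.from_euler('z',yaw).as_matrix()-[0,0,z]
    for ex in(0,1):
        k=(q[:,0]>-140)&(q[:,0]<6)&(np.abs(q[:,1])<68)&(q[:,2]>(5 if z<20 else -10))&(q[:,2]<76)
        if ex:k&=~((q[:,0]>-66)&(q[:,0]<-25)&(q[:,2]>1))
        w=q[k]
        f=lambda p:sdf((w-p[:3])@R.from_euler('y',p[3]).as_matrix(),BR)
        r=least_squares(f,[0,0,0,0.],loss='soft_l1',f_scale=1.5,diff_step=1e-5);print(ex,len(w),r.x.round(3))
test(cloud('side',np.load('pics/side0.npy'),(240,300,220,275)),(482.2,-241.8),.512,4)
test(cloud('side',np.load('pics/s2.npy'),(220,310,200,290)),(482.2,-241.8),.512,53.2)
p=cv2.imread('pics/side3.png')
cv2.imwrite('pics/s4.png',cv2.resize(p[95:150,230:310],None,fx=9,fy=9,interpolation=cv2.INTER_CUBIC))
M=[(0,60,70),(0,-60,70),(-4,60,0),(0,-60,0),(-130,-7,0),(-80,-7,40),(-23,-30,70)]
E
```

```text
0 781 [-3.839 -0.099  1.131  0.083]
1 672 [-3.725 -0.374  2.675  0.081]
0 503 [-0.356 -2.001  7.414  0.068]
1 312 [-1.068  0.047  0.123  0.074]
```

View pics/s4.png

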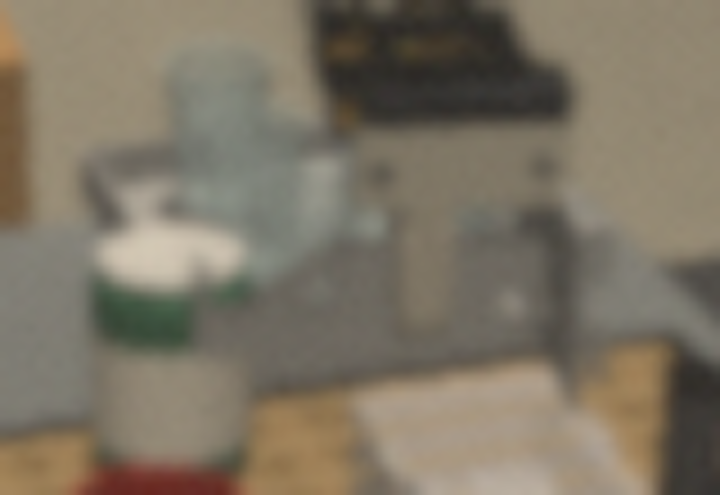

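```bash
python3 - <<'E'
from h import *
from plant import manip
manip.move_straight(tcp(12,285),v=120)
manip.move_straight(tcp(12,268),v=80);manip.pause(.2)
s=manip.sense();print(s['time'],heel(s),s['contact_force'],s['moment'])
g=manip.move_straight(tcp(12,244),v=12,guard=3)
s=manip.sense();print(g,s['time'],heel(s),s['contact_force'],s['moment'])
for n in('side',):
    p,d=manip.capture(n);cv2.imwrite('pics/s5.png',cv2.resize(p[80:220,220:360],None,fx=4.2,fy=4.2,interpolation=cv2.INTER_CUBIC))
manip.move_straight(tcp(12,heel(s)[2]+6),v=60)
s=manip.sense();print(g,s['time'],heel(s),s['contact_force'])
E
```

```text
13.0417 [ 12.04   0.   268.4 ] [-1.18983688 -0.26171736 -3.27786578] [ 0.01554489  0.29205004 -0.00076477]
True 14.075 [ 11.91  -0.   257.27] [-2.35509021  0.4878849   4.04458812] [-0.01909432  0.07904512 -0.00591956]
True 14.3917 [1.2070e+01 1.0000e-02 2.6336e+02] [ 0.03353079 -0.16369714 -2.91804264]
```

View pics/s5.png

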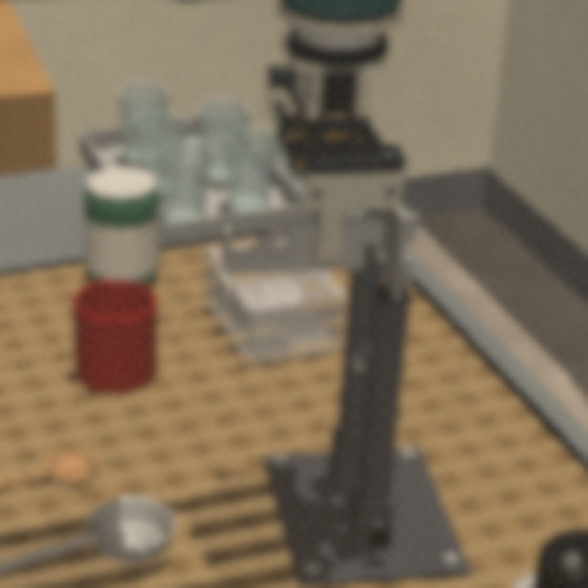

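```bash
cat > ins.py <<'E'
from h import *
from plant import manip
import sys
def insert(z,y,xs=-22):
    manip.move_straight(tcp(xs,z,y),v=80);manip.pause(.25)
    s=manip.sense();print('at',s['time'],heel(s),s['contact_force'].round(2))
    g=manip.move_straight(tcp(6,z,y),v=14,guard=4)
    s=manip.sense();F=s['contact_force'];print(g,s['time'],heel(s),F.round(2),'rackF',(F@R.from_euler('z',RYAW).as_matrix()).round(2),s['moment'].round(3))
    return heel(s)
E
python3 - <<'E'
from ins import *
manip.move_straight(tcp(-40,262),v=150)
h=insert(173.0,0)
p,d=manip.capture('side');cv2.imwrite('pics/s6.png',cv2.resize(p[100:220,230:350],None,fx=5,fy=5,interpolation=cv2.INTER_CUBIC))
E
```

```text
at 16.425 [-21.95  -0.   173.3 ] [-0.29 -0.02 -3.2 ]
True 17.8 [-1.3500e+00 -5.0000e-02  1.7225e+02] [-0.45 -0.75 -2.76] rackF [-0.28 -0.83 -2.76] [0.001 0.239 0.008]
```

View pics/s6.png

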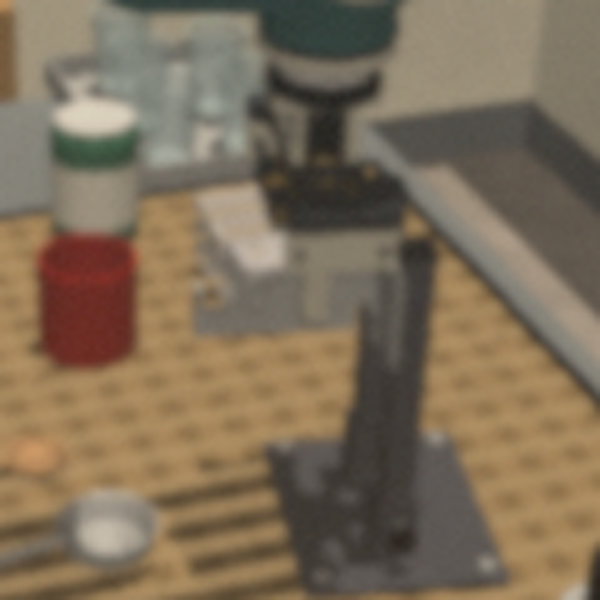

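```bash
python3 - <<'E'
from ins import *
Rm=R.from_euler('z',RYAW).as_matrix()
def rep(t):
    s=manip.sense();print(t,s['time'],heel(s),(s['contact_force']@Rm).round(2),s['moment'].round(3))
    return s
manip.pause(.2);rep('rest')
g=manip.move_straight(tcp(6,173,0),v=10,guard=6);rep(('push',g));manip.pause(.2);s=rep('')
# centre laterally
X=heel(s)[0]-1
manip.move_straight(tcp(X,173,0),v=10);manip.pause(.15);rep('back')
g=manip.move_straight(tcp(X,173,4.5),v=10,guard=3);a=heel(rep(('+y',g)))[1]
manip.move_straight(tcp(X,173,0),v=20);manip.pause(.15);rep('')
g=manip.move_straight(tcp(X,173,-4.5),v=10,guard=3);b=heel(rep(('-y',g)))[1]
m=(a+b)/2;print('centre',m)
manip.move_straight(tcp(X,173,m),v=20);manip.pause(.15);rep('')
E
```

```text
rest 18.05 [-1.6000e+00 -8.0000e-02  1.7164e+02] [ 0.58  0.84 -3.47] [-0.002  0.241  0.004]
('push', True) 18.35 [-1.4500e+00 -8.0000e-02  1.7103e+02] [-0.71  0.08 -2.91] [0.022 0.23  0.003]
 18.55 [-1.6800e+00 -1.1000e-01  1.7039e+02] [ 0.39  0.06 -2.83] [0.032 0.199 0.015]
back 19.1167 [ -2.68  -0.   172.99] [ 0.17 -0.23 -3.59] [ 0.085  0.206 -0.009]
('+y', True) 19.4833 [ -2.89   2.68 172.34] [-0.45 -2.81 -0.83] [-0.331  0.247 -0.131]
 19.9333 [-2.760e+00  3.000e-02  1.728e+02] [-0.49 -0.89 -3.2 ] [ 0.016  0.185 -0.001]
('-y', True) 20.3 [ -2.94  -2.75 172.37] [ 0.2   2.16 -2.49] [ 0.414 -0.02   0.137]
centre -0.03499999999999992
 20.7583 [-2.740e+00 -6.000e-02  1.728e+02] [ 0.09  0.12 -2.89] [ 0.059  0.21  -0.003]
```

```bash
python3 - <<'E'
from ins import *
Rm=R.from_euler('z',RYAW).as_matrix()
def rep(t):
    s=manip.sense();print(t,s['time'],heel(s),(s['contact_force']@Rm).round(2),s['moment'].round(3))
    return s
manip.move_straight(tcp(-1.5,172.8,0),v=10);manip.pause(.15);rep('in')
g=manip.move_straight(tcp(-1.5,158,0),v=8,guard=6);rep(('down',g));manip.pause(.15);rep('')
for n in('side','top'):
    p,d=manip.capture(n);cv2.imwrite(f'pics/{n}7.png',p)
p=cv2.imread('pics/side7.png');cv2.imwrite('pics/s7.png',cv2.resize(p[100:200,250:340],None,fx=6,fy=6,interpolation=cv2.INTER_CUBIC))
E
```

```text
in 21.175 [-1.580e+00 -6.000e-02  1.727e+02] [-2.62 -1.47 -4.02] [0.045 0.528 0.042]
('down', True) 21.9583 [-1.9300e+00  4.0000e-02  1.6841e+02] [-2.51  0.83  0.33] [ 0.099  0.516 -0.024]
 22.1083 [-2.1400e+00  3.0000e-02  1.6818e+02] [-2.74 -0.57  1.01] [ 0.071  0.468 -0.075]
```

View pics/s7.png

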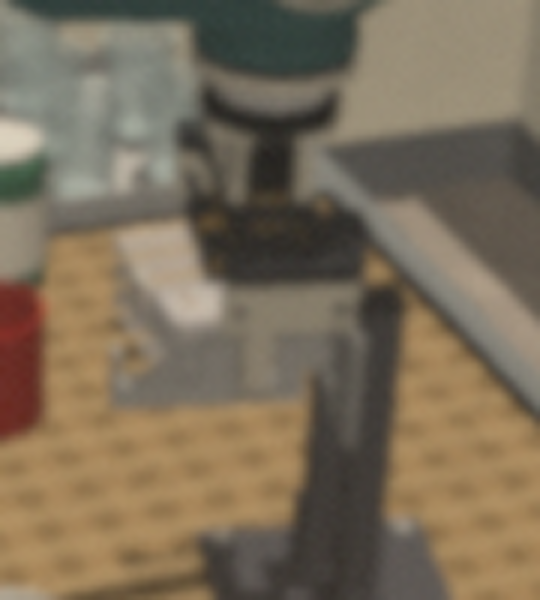

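```bash
python3 - <<'E'
from ins import *
Rm=R.from_euler('z',RYAW).as_matrix()
def rep(t):
    s=manip.sense();print(t,s['time'],heel(s),(s['contact_force']@Rm).round(2),s['moment'].round(3))
    return s
g=manip.move_straight(tcp(-1.7,165.8,0),v=6,guard=6);rep(('down',g));manip.pause(.15);rep('')
E
```

```text
('down', False) 22.775 [-1.7900e+00  1.0000e-02  1.6564e+02] [-2.04  0.1  -1.01] [ 0.107  0.581 -0.06 ]
 22.925 [-1.7700e+00 -1.0000e-02  1.6566e+02] [-2.45 -0.06 -1.46] [ 0.115  0.597 -0.019]
```

```bash
python3 - <<'E'
from ins import *
manip.set_gripper(45)
s=manip.sense();e=s['eef_pos'];print(s['time'],heel(s),s['contact_force'].round(2),s['gripper_width'])
g=manip.move_straight([e[0],e[1],e[2]+110],v=90,guard=8)
print(g)
c=T(RX,RY,RYAW,[(-140,0,0)])[0]
manip.move_straight([c[0],c[1],300],v=200)
for n in('side','top'):
    p,d=manip.capture(n);cv2.imwrite(f'pics/{n}8.png',p);np.save(f'pics/{n}8.npy',d)
s=manip.sense();print(s['time'])
p=cv2.imread('pics/side8.png');cv2.imwrite('pics/s8.png',cv2.resize(p[100:220,250:350],None,fx=5,fy=5,interpolation=cv2.INTER_CUBIC))
p=cv2.imread('pics/top8.png');cv2.imwrite('pics/t8.png',cv2.resize(p[80:180,200:300],None,fx=5,fy=5,interpolation=cv2.INTER_CUBIC))
E
```

```text
23.6333 [-1.6900e+00  1.0000e-02  1.6583e+02] [-0.24  0.39  0.06] 45.07678301038285
False
25.7167
```

View pics/s8.png

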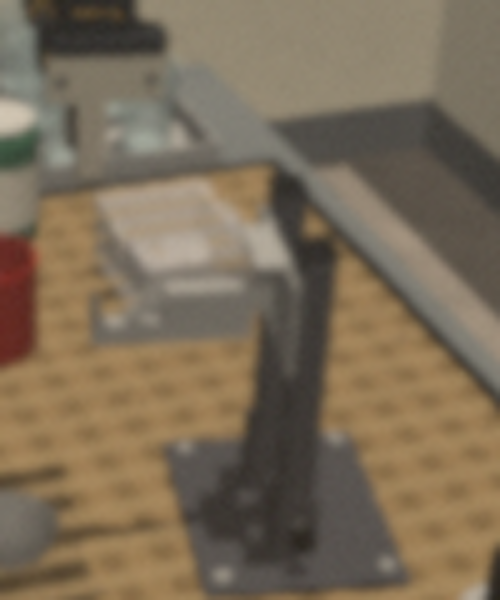

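View pics/t8.png

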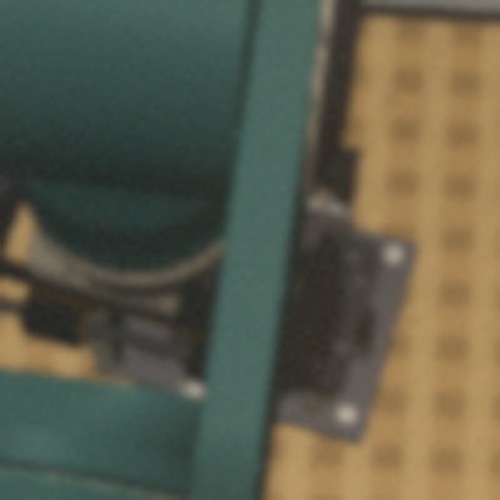

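The arm hangs hooked and near level, with the plate on the uprights at crop (285,290) and the gripper clear. Next I'll press on the flange with closed fingertips.

```bash
python3 - <<'E'
from ins import *
Rm=R.from_euler('z',RYAW).as_matrix()
def rep(t):
    s=manip.sense();print(t,round(s['time'],2),s['eef_pos'].round(2)[2],(s['contact_force']@Rm).round(2),s['moment'].round(3))
    return s
manip.set_gripper(0)
c=T(RX,RY,RYAW,[(-14.5,0,0)])[0]
manip.move_straight([c[0],c[1],300],v=150)
manip.move_straight([c[0],c[1],246],v=80);manip.pause(.2);rep('start')
g=manip.move_straight([c[0],c[1],222],v=8,guard=4);s=rep(('touch',g))
print('heel above home est',s['eef_pos'][2]-70-154.4)
g=manip.move_straight([c[0],c[1],221],v=6,guard=15);rep(('press',g));
p,d=manip.capture('side');cv2.imwrite('pics/s9.png',cv2.resize(p[100:220,250:350],None,fx=5,fy=5,interpolation=cv2.INTER_CUBIC))
E
```

```text
start 28.57 246.52 [-0.09 -0.34  0.19] [-0.001  0.168 -0.016]
('touch', True) 30.23 233.39 [-0.38  0.7   4.69] [ 0.032  0.204 -0.041]
heel above home est 8.990439482122667
('press', False) 32.33 223.38 [-6.42  0.1  16.6 ] [0.105 1.214 0.033]
```

View pics/s9.png

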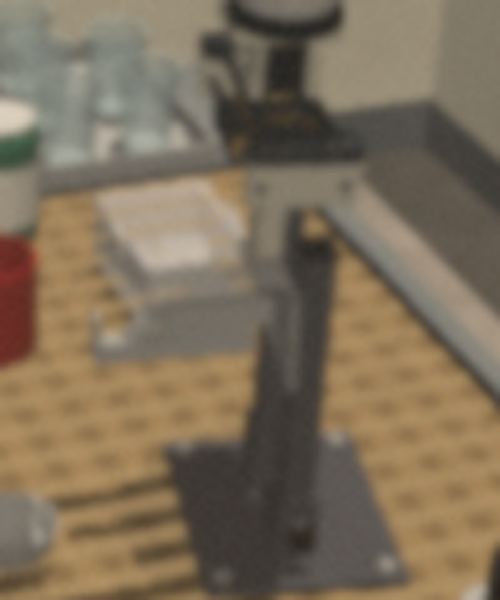

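```bash
python3 - <<'E'
from ins import *
Rm=R.from_euler('z',RYAW).as_matrix()
def rep(t):
    s=manip.sense();print(t,round(s['time'],2),s['eef_pos'].round(2)[2],(s['contact_force']@Rm).round(2),s['moment'].round(3))
    return s
c=T(RX,RY,RYAW,[(-14.5,0,0)])[0]
manip.move_straight([c[0],c[1],234],v=40);manip.pause(.2);rep('up')
g=manip.move_straight([c[0],c[1],222],v=8,guard=3);s=rep(('touch',g))
z=s['eef_pos'][2]
for k in range(1,8):
    g=manip.move_straight([c[0],c[1],z-.4*k],v=4);manip.pause(.1);s=rep(k)
    if (s['contact_force'])[2]>19: break
E
```

```text
up 33.06 233.64 [-0.44  0.26 -0.41] [-0.037  0.129  0.023]
('touch', True) 34.24 223.58 [-1.02 -0.37  4.98] [0.009 0.121 0.033]
1 34.59 223.55 [-1.09  0.17  5.51] [ 0.03   0.378 -0.032]
2 34.94 223.48 [-2.56 -0.23  8.04] [-0.02   0.524 -0.007]
3 35.29 223.46 [-3.09 -0.81  9.64] [0.086 0.672 0.014]
4 35.64 223.38 [-3.73 -0.58 13.36] [ 0.078  0.864 -0.019]
5 35.99 223.36 [-4.74 -0.19 14.75] [ 0.045  0.955 -0.036]
6 36.34 223.35 [-5.4  -1.37 16.79] [ 0.114  1.154 -0.025]
7 36.69 223.28 [-6.8  -0.97 19.69] [0.094 1.36  0.009]
```

```bash
python3 - <<'E'
from ins import *
c=T(RX,RY,RYAW,[(-14.5,0,0)])[0]
manip.move_straight([c[0],c[1],300],v=120)
manip.goto([380,230,420],[180,0,TY]);manip.pause(.2)
for n in('side','top'):
    p,d=manip.capture(n);cv2.imwrite(f'pics/{n}10.png',p);np.save(f'pics/{n}10.npy',d)
s=manip.sense();print(s['time'])
g=lambda a:np.clip(a.astype(float)*1.6,0,255).astype(np.uint8)
p=cv2.imread('pics/side10.png');cv2.imwrite('pics/s10.png',g(cv2.resize(p[115:195,260:340],None,fx=7,fy=7,interpolation=cv2.INTER_CUBIC)))
p=cv2.imread('pics/top10.png');cv2.imwrite('pics/t10.png',g(cv2.resize(p[90:180,210:300],None,fx=6.5,fy=6.5,interpolation=cv2.INTER_CUBIC)))
E
```

```text
39.2833
```

View pics/s10.png

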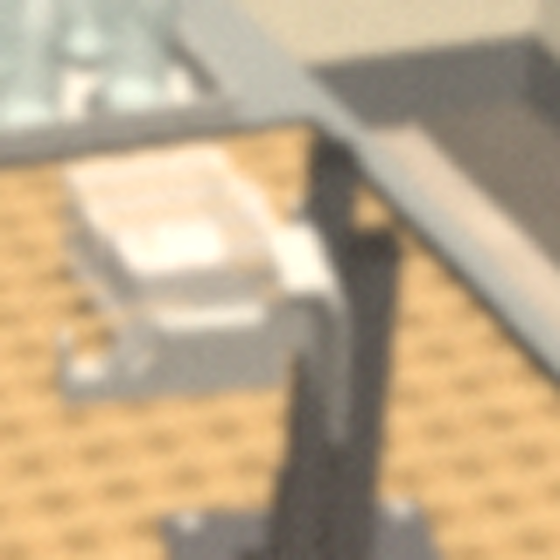

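View pics/t10.png

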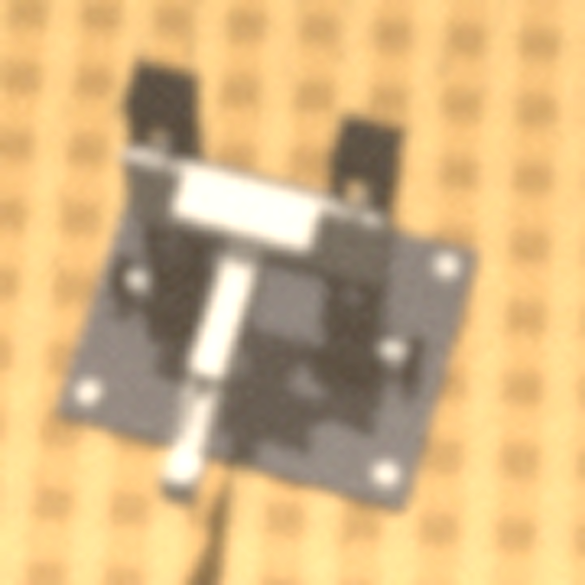

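The plate sits flush and level on the uprights. To confirm it is fully home, I'll touch one upright's cap with the same fingertips. Cap minus flange must be 33 mm.

```bash
python3 - <<'E'
from ins import *
c=T(RX,RY,RYAW,[(11,-45,0)])[0]
manip.goto([c[0],c[1],290],[180,0,TY])
manip.move_straight([c[0],c[1],266],v=60);manip.pause(.2)
g=manip.move_straight([c[0],c[1],248],v=8,guard=3);s=manip.sense();print(g,s['time'],s['eef_pos'],s['contact_force'])
print('cap-flange',s['eef_pos'][2]-223.57)
manip.move_straight([c[0],c[1],300],v=120)
manip.goto([380,230,420],[180,0,TY]);manip.pause(.2)
p,d=manip.capture('top');np.save('pics/top11.npy',d);cv2.imwrite('pics/top11.png',p)
p,d=manip.capture('side');np.save('pics/side11.npy',d);cv2.imwrite('pics/side11.png',p)
print(manip.sense()['time'])
E
python3 - <<'E'
import sys;sys.path.insert(0,'.')
from h import *
from icp import *
import os;os.chdir('.')
for n,b in(('top',(210,300,90,180)),('side',(260,340,110,200))):
    P=cloud(n,np.load(f'pics/{n}11.npy'),b);q=inv(P,RX,RY,RYAW,154)
    q=q[(q[:,0]>-135)&(q[:,0]<-1)&(abs(q[:,1])<62)&(q[:,2]>-10)&(q[:,2]<78)]
    f=lambda p:sdf((q-p[:3])@R.from_euler('zy',p[3:]).as_matrix(),BR)
    r=least_squares(f,[0,0,0,0,0.],loss='soft_l1',f_scale=1.5,diff_step=1e-5);print(n,len(q),r.x.round(3))
E
```

```text
True 42.9 [665.94282046 -88.3045284  256.9755531 ] [-0.32620878  0.41945309  5.37138333]
cap-flange 33.405553097671714
45.35
top 686 [-0.793  0.482  0.487  0.001 -0.016]
side 520 [-3.929  0.68   1.839  0.011 -0.005]
```

View pics/top11.png

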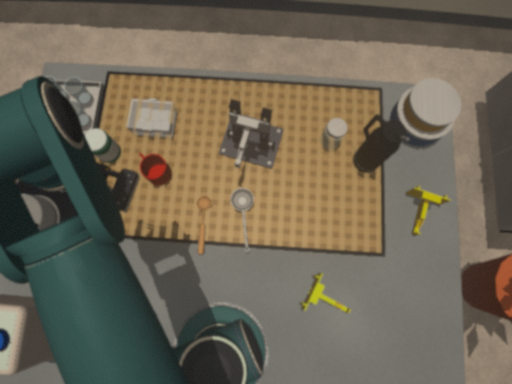

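Cap minus flange is 33.4 mm against 33 mm expected, so the arm is home. The mug (155,168), sieve (243,200) and flask stand as before, and the gripper touches nothing. I'm handing in.

```bash
python3 -c "
from plant import manip
manip.close_job();print(manip.sense()['time'])"
```

```text
the job is handed in; nothing more can be done
the job is handed in; nothing more can be done
```

The mug arm is hooked into the top two rows of slots and pressed fully home, and I handed the job in at about 45 s. I never saw the catch's nose directly: from the height I infer it has snapped out through the window.

- **Height:** I rested the plate's lower edge on the upright caps, which put the uprights about 20 mm above their lowest setting. The camera fit gave the same figure.
- **Insertion:** I advanced the claws at 18.5 mm above home. The slots limited sideways travel to about ±2.7 mm, which centred the arm. I then lowered it onto the catch and let go.
- **Press:** I pressed the flange with closed fingertips, peaking at about 20 N. It stopped on solid steel and stayed down when I lifted off.
- **Last checks:** The cap-to-flange height came out at 33.4 mm, against 33 mm expected when home. Both camera fits show the arm level and square to within about 0.02 rad. The bystanders look unmoved and the gripper was clear.
- **Disagreement:** The side-camera fit put the plate about 4 mm off in x and 2 mm off in z. That view had shown the same bias with the arm standing on the mat, so I relied on the touches and the top view.

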